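Emboss a greeting card on the guarded bench press

TASK

Emboss the card that lies on the press's sliding carriage. Without gripping anything, push the carriage's upright plate sideways until the carriage is fully home under the guard; only then reach down through the window in the guard, press the lever's pad all the way down, keep it down for about a second and let it come up again. Do not touch the guard with any part of the robot, and leave the stamp, the mug and the tape roll where they stand.

Things in the scene. Friction and masses are not known exactly. Their poses are not given: they have to be found in the camera images.
- press: Fixed bench embossing press: dark base 20 mm high, white housing (80 x 160 mm, 130 high) at +x, grey guard cage before it, carriage bed (120 wide, 20 high) out of its +y side to 215 mm. Origin on the table below the guard window's centre. +x to the housing, +y where the carriage comes out, +z up. Its place varies, and its yaw up to 17 degrees.
- guard: Fixed grey cage, not to be touched. Roof plate 6 mm thick, top 130 mm above the table, x -85 to +65, y -80 to +80 mm in the press's frame, with one square window; two front posts and walls of thin steel rods at the front and both sides below it (+y wall open below 57 mm for the carriage). Origin and axes as the press.
- window (a point): Centre of the guard's square window (84 x 84 mm, sides along the press's x and y) at the level of the roof's top, 130 mm above the table. Axes as the press.
- lever_pad (a point): Centre of the top face of the lever's white pad (44 mm along the press's x, 36 along y), in the middle of the window, 25 mm below the roof's top when up (105 mm above the table). Pressed straight down; fully down it is 24 mm lower and about 4 mm nearer +x.
- lever (a joint): Angle of the lever in rad about its hinge in the housing, 85 mm to +x of the pad: 0 up (rest), 0.28 fully down on its stop. A spring brings it back up; pushing at the pad takes about 3 N at the start and 8 N fully down.
- push_plate (a point): Mid-width point, 73 mm above the table, of the outer (+y) face of the carriage's upright aluminium plate (80 mm wide along the press's x, 8 thick, 28 to 95 mm above the table). Pushed to the press's -y it ends 130 mm from the window's centre with the carriage home, 50 mm outside the guard. Axes as the press.
- carriage (a joint): Travel in m of the sliding carriage (with the card on it) towards the press's -y: 0 fully out, 0.070 fully home on its stop. It starts somewhere from 0 to 0.03, slides with about 2 N of friction and stays where it is left.
- stamp_mid (a point): Bystander: loose wooden rubber-stamp handle, 40 mm across the foot, 84 mm high, upright; point half-way up on its axis.
- mug: Bystander: loose white handleless cup, 72 mm across, 90 mm high; origin in the middle of its underside.
- roll: Bystander: loose roll of brown packing tape lying flat, 52 mm across, 38 mm hole, 40 mm high; origin in the middle of its underside.
Things that resemble listed ones, but are neither listed nor needed, are in the scene too. Several things look just like the part that bears stamp_mid: the one meant starts nearest to the robot's base.

How it is judged:
On the way, in this order (a step that is already met when the one before it is completed fails the run):
1. the carriage is pushed fully home (within 4 mm of its stop) (value of joint carriage above 0.066 m), for 0.2 s.
2. the lever is pressed all the way down by the fingers, through the window, and kept down for at least 0.6 s (value of joint lever above 0.245 rad and value of joint carriage above 0.064 m and contact force between the fingers and lever above 1 N and x of the grasp point in the frame of window between -0.045 and 0.045 m and y of the grasp point in the frame of window between -0.045 and 0.045 m), for 0.6 s.
At the end, for the whole second after the job is handed in: The carriage is home (joint above 0.064 m of 0.070), the lever is up again (below 0.04 rad), and the stamp, mug and tape roll stand upright within 15 mm of where they began (value of joint carriage above 0.064 m and value of joint lever below 0.04 rad and distance of each of stamp_mid, mug, roll from where it was at the start of the episode below 0.015 m and angle between each of stamp_mid, mug, roll's own z axis and vertical below 0.2 rad); the robot touches nothing.
It fails at once if the robot touches the guard (contact force between any of the fingers, the arm and guard above 0.3 N).
It fails at once if the carriage's plate is taken between the fingers instead of pushed (y of the grasp point in the frame of push_plate between -0.008 and -0.001 m and z of the grasp point in the frame of push_plate below 0.022 m and x of the grasp point in the frame of push_plate between -0.04 and 0.04 m).
It fails at once if the lever is pressed while the carriage is not home (value of joint lever above 0.12 rad and value of joint carriage below 0.062 m).
It fails at once if a bystander is lifted, carried or knocked (moved over 15 mm) (distance of any of stamp_mid, mug, roll from where it was at the start of the episode above 0.015 m).
It also fails if it takes over 51 s, if anything falls off the work surface, if the arm or the gripper's body presses on something with over 40 N, if the wrist force passes 120 N, or if a joint passes its speed limit or range.

ROBOT

A 6-joint arm with a two-finger parallel gripper is mounted at the origin on the work surface. World frame = base frame: x ahead of the robot, y to its left, z up, the work surface at z = 0. Lengths are in m, angles in rad, forces in N, time in s.
With the tool pointing down it reaches from about 0.25 to 0.775 m from the base axis. Payload 4 kg.
Tool frame: the origin (TCP) lies at the centre of the arm's flange, where the gripper is bolted on; the fingertips stand 199 mm ahead of it and the grasp point (between the pads) lies 180 mm ahead of it (robot.tcp_to_tips is the z of the fingertips in the tool frame, in m); z points along the fingers, y is the line along which they close (so a half turn about z gives the same grasp; the last joint's range is limited). The gripper opens to 94 mm and grips with 3 to 60 N. Pads are 16 mm wide; open, the fingers measure 119 mm over their backs; the gripper's body (75 mm by 177 mm) begins 78 mm behind the grasp point.
Start: joints at [1.23, 0.087, 1.371, -0, 1.684, -0.103], TCP at [0.13, 0.535, 0.405] pointing down, gripper open.
Joint ranges: [-3.1, 3.1], [-0.76, 2.03], [0.27, 2.55], [-1.08, 4.22], [0.17, 2.65], [-2.57, 2.57]. Speed limits (rad/s): [2.79, 2.79, 3.14, 3.14, 3.14, 3.14].

INTERFACE

Orientations are given as [roll, pitch, yaw] about the fixed x, y, z axes, in that order (R = Rz(yaw) Ry(pitch) Rx(roll)).
In Python, from bench import robot gives the robot as it stands.
- The arm moves only by the tool play_rows, never from a script. Its arguments are lists of equal length, an entry for each row: "translation": the shift along the tool's x, y, z scaled (see below), a list of three; "twist": the turn, a rotation vector about the tool's x, y, z scaled (see below), a list of three; "gripper": the opening, from -1 (shut) to 1 (fully open). A call has 1 to 8 rows; each row shifts and turns the commanded pose from where the row before left it, along the tool's axes as they then stand; what a row does not reach is not made up. The controller multiplies each number of a shift by 0.04 m and each number of a turn by 0.1 rad. A row lasts 1/10 s, in which the tool goes at most 50 mm and 8.59 degrees, less where a joint would pass 70% of its speed; a pose out of reach is approached as far as the arm can. A call with a number of a shift or a turn outside -1 to 1 is refused whole. A call with a gripper value outside its range is refused whole. The fingers move at their own pace and stop on an object; the grip force is fixed at half the most. Time passes only in rows, so rows that do not move let the fingers close. It gives the time, the measured TCP pose, the force, the opening and the grip force at its end, in the units of the state.
- robot.get_obs(): the state, without advancing time (a new reading comes with each control period).
- robot.snapshot(name): name is "side" or "top"; returns the picture (400x640x3 uint8, red, green, blue); there is no depth.
- robot.camera_model(name): a dict with "camera_matrix" (3x3 intrinsics, pixels), "rvec" (rotation vector, rad) and "tvec" (3), from world to camera coordinates, as OpenCV has them. Camera axes: x right, y down, z forward; pixel columns grow to the right and rows downward; lengths in m; the calibration is good to about 2 mm. A picture is of the moment at which its call begins. camera_model takes no time and is no camera call.
- robot.close_job(): hands the job in; it is judged then, once.
Trained networks look in the newest picture that a camera, given by its name, has taken for a name from the list of things; names that differ only in an ending like _2 or _b are one class to them, and where a whole thing is asked for, a point or a joint stands for the part that bears it (a point fixed in the world has none). Each returns a list of dicts, best first, with "score" (0 to 1); they miss things now and then, are a little off and sometimes report something else, mostly with a low value. They report only what shows in the picture. A call takes as long as a camera call. They do not tell look-alikes from the thing itself.
- robot.recognise(name, camera): "centre" ([x, y, z] in m, in world coordinates, good to about 4 mm: the middle of the surface that is visible of it).
- robot.spot_point(name, camera): "centre" ([x, y, z] in m, in world coordinates, good to about 4 mm: a listed point, or the origin of a listed thing).
The state is a dict: "time": time; "joint_positions": joint angles; "qvel": joint speeds; "joint_torque": joint torques, N m; "tool_pos": TCP position; "ee_rot": TCP orientation; "wrist_force": force on the tool from outside, world axes, zero at the start; "wrist_torque": the same for the moment, N m; "width": finger opening in m; "finger_force": force on a finger pad.
Only numpy, scipy, OpenCV 4.12 (cv2) and the standard library are available. Lean on these libraries where they do the work, as an engineer would, in place of code of your own. Each camera call takes 0.05 s, during which the arm holds its last target. There are 200 camera calls.

## Working session

There is one attempt and no reset: what is moved stays moved. The work goes in short steps, Python scripts to look and compute and a tool call to move; the robot and the scene stay as the last step left them, time stands still between calls to the robot, and variables do not carry over. Pictures are saved under pics/ and viewed, at most 10 in all, crops included, and the job is handed in when it is done.

Besides the shell and the picture viewer there is one more tool, called after "Emit:" by a JSON object that holds its "fn" and its "kwargs", one argument or row to a line. play_rows: Moves the arm, as the interface text tells. Its arguments: {"type":"object","properties":{"translation":{"type":"array","items":{"type":"array","items":{"type":"number","minimum":-1,"maximum":1}}},"twist":{"type":"array","items":{"type":"array","items":{"type":"number","minimum":-1,"maximum":1}}},"gripper":{"type":"array","items":{"type":"number"}}},"required":["translation","twist","gripper"]}

```bash
mkdir -p pics; cat > h.py <<'E'
import numpy as np,cv2
from bench import robot
def cam(n):
    m=robot.camera_model(n);return np.array(m["camera_matrix"]),np.array(m["rvec"]).ravel(),np.array(m["tvec"]).ravel()
def proj(n,P):
    K,r,t=cam(n);return cv2.projectPoints(np.float64(P).reshape(-1,1,3),r,t,K,None)[0].reshape(-1,2)
def back(n,uv,z):
    K,r,t=cam(n);R=cv2.Rodrigues(r)[0];C=-R.T@t
    d=R.T@np.linalg.inv(K)@np.array([uv[0],uv[1],1.]);return C+d*(z-C[2])/d[2]
E
python3 - <<'E'
from h import *
ims=[]
for n in("top","side"):
    im=robot.snapshot(n);cv2.imwrite(f"pics/{n}0.png",im[:,:,::-1])
    for f,names in((robot.spot_point,["press","window","lever_pad","push_plate","stamp_mid","mug","roll"]),):
        for k in names:
            print(n,k,[(np.round(d["centre"],3).tolist(),round(d["score"],2)) for d in f(k,n)][:5])
o=robot.get_obs();print(o)
E
```

```text
top press [([0.537, -0.007, 0.003], 0.9)]
top window []
top lever_pad [([0.534, -0.01, 0.102], 0.57)]
top push_plate [([0.517, 0.173, 0.071], 0.66)]
top stamp_mid [([0.625, -0.258, 0.042], 0.73), ([0.554, -0.273, 0.041], 0.61), ([0.493, -0.201, 0.043], 0.58), ([0.533, -0.012, 0.103], 0.28)]
top mug [([0.634, 0.213, -0.0], 0.88), ([0.52, 0.176, 0.076], 0.54)]
top roll [([0.613, -0.15, 0.003], 0.69)]
side press [([0.533, -0.01, -0.002], 0.65), ([0.633, 0.212, 0.002], 0.58)]
side window [([0.532, -0.008, 0.128], 0.82)]
side lever_pad [([0.536, -0.006, 0.104], 0.74)]
side push_plate [([0.517, 0.172, 0.074], 0.84), ([0.532, -0.006, 0.104], 0.6)]
side stamp_mid [([0.547, -0.275, 0.045], 0.82), ([0.625, -0.258, 0.046], 0.81), ([0.531, -0.009, 0.001], 0.66), ([0.494, -0.193, 0.039], 0.59)]
side mug [([0.632, 0.211, -0.0], 0.78), ([0.609, -0.147, 0.004], 0.18)]
side roll [([0.609, -0.142, 0.003], 0.62)]
{'time': 0.8, 'joint_positions': array([ 1.22989611e+00,  8.71729833e-02,  1.37066176e+00, -1.47653789e-05,
        1.68362452e+00, -1.03098060e-01]), 'qvel': array([ 0.00022368,  0.00122327, -0.00053054,  0.00071727,  0.00163694,
        0.00019406]), 'joint_torque': array([-1.46075290e-03, -3.40007472e+01, -3.02567017e+01,  7.15903100e-02,
        2.37524853e-02, -1.15434497e-05]), 'tool_pos': array([0.12956652, 0.53451756, 0.40474008]), 'ee_rot': array([3.14146148e+00, 2.83212092e-05, 2.90378883e+00]), 'wrist_force': array([ 0.03995956, -0.39525605, -0.19594475]), 'wrist_torque': array([ 0.07068802,  0.0019239 , -0.00283173]), 'finger_force': 0.0, 'width': 0.09357688732113541}
```

View pics/top0.png

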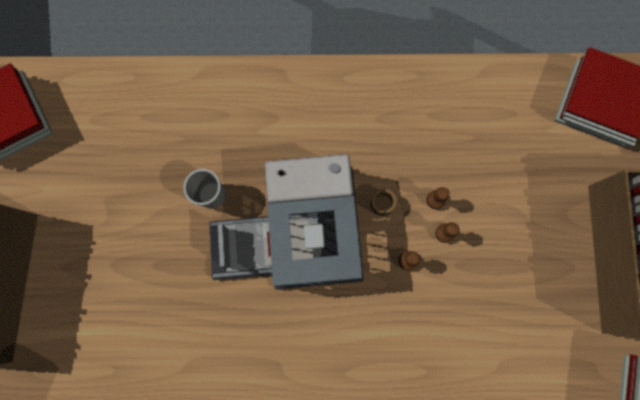

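View pics/side0.png

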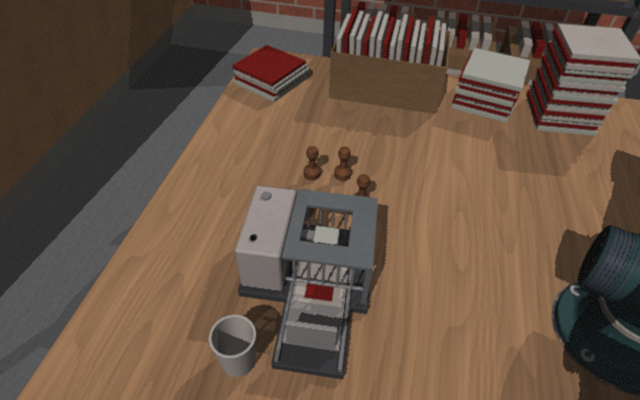

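The top picture shows the guard roof at px (268..362, 197..287), the window with its white pad at (313,236), the plate at (222,243) and the mug at (203,187). The roll is at (384,201) and the three stamps are at (438,198), (448,232) and (411,261).

- **Stamps:** the nearest to the base is the one at (411,261). The other two are look-alikes, and none is on my path.
- **Plate look-alikes:** the candidates are the upright at (222,243), the bed edge at (212,250) and the card at (268,243). I choose (222,243).

Next I check the press pose with an overlay crop.

```bash
python3 - <<'E'
from h import *
p=0.09;o=np.array([.534,-.009])
def W(x,y,z,p=p):
    c,s=np.cos(p),np.sin(p);return [o[0]+c*x-s*y,o[1]+s*x+c*y,z]
outs=[]
for n in("top","side"):
    im=cv2.imread(f"pics/{n}0.png");S=4
    roof=[W(-.085,-.08,.13),W(.065,-.08,.13),W(.065,.08,.13),W(-.085,.08,.13)]
    win=[W(a*.042,b*.042,.13) for a,b in((-1,-1),(1,-1),(1,1),(-1,1))]
    yp=.182
    pl=[W(-.04,yp,.028),W(.04,yp,.028),W(.04,yp,.095),W(-.04,yp,.095)]
    big=cv2.resize(im,None,fx=S,fy=S,interpolation=cv2.INTER_CUBIC)
    for q,c in((roof,(0,255,0)),(win,(0,0,255)),(pl,(255,255,0))):
        uv=(proj(n,q)+.5)*S;cv2.polylines(big,[uv.astype(int)],True,c,1)
    x,y=(195,150) if n=="top" else (230,180)
    outs.append(big[y*S:(y+145)*S if n=="top" else (y+200)*S, x*S:(x+180)*S])
cv2.imwrite("pics/ov_top.png",outs[0]);cv2.imwrite("pics/ov_side.png",cv2.resize(outs[1],None,fx=.75,fy=.75))
E
```

```text
(no output)
```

View pics/ov_top.png

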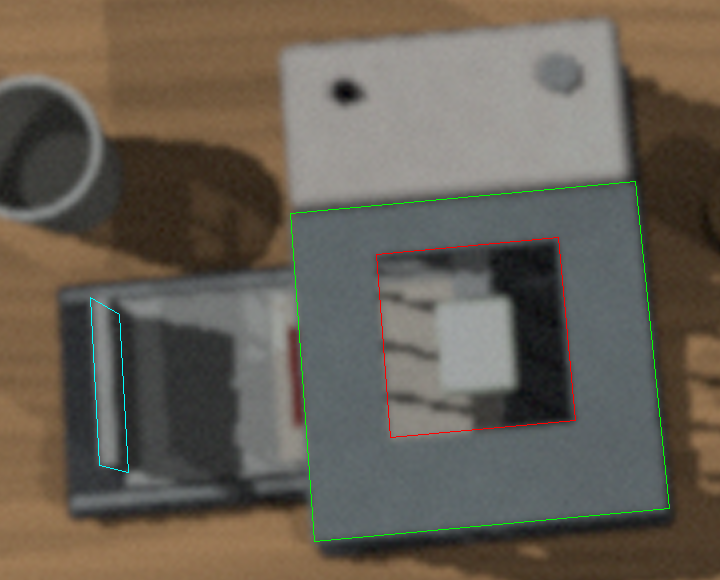

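View pics/ov_side.png

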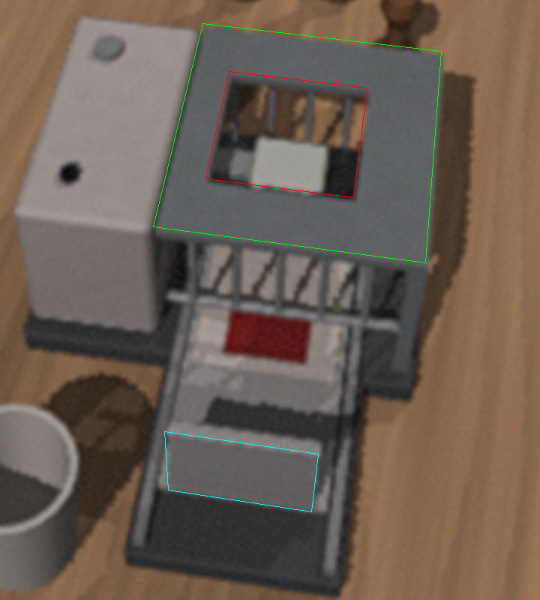

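The overlay agrees with roof, window and plate in both views, so I take the press at (0.534, -0.009) with yaw 0.09 and the plate at y=0.182 (carriage about 0.018). First I shut the gripper and turn so that tool x lies along press +y.

Emit:
{"fn": "play_rows", "kwargs": {
  "translation": [
    [0, 0, 0],
    [0, 0, 0],
    [0, 0, 0],
    [0, 0, 0],
    [0, 0, 0],
    [0, 0, 0],
    [0, 0, 0],
    [0, 0, 0]
  ],
  "twist": [
    [0, 0, 1],
    [0, 0, 1],
    [0, 0, 1],
    [0, 0, 1],
    [0, 0, 1],
    [0, 0, 1],
    [0, 0, 1],
    [0, 0, 1]
  ],
  "gripper": [-1, -1, -1, -1, -1, -1, -1, -1]
}}

```text
time: 1.6
tool_pos: [0.1296, 0.5345, 0.4047]
ee_rot: [3.142, -0.0, 2.1]
wrist_force: [-0.2, 0.3, 0.3]
width: 0.0333
finger_force: 0.0
```

Emit:
{"fn": "play_rows", "kwargs": {
  "translation": [
    [0, 0, 0],
    [0, 0, 0],
    [0, 0, 0],
    [0, 0, 0],
    [0, 0, 0],
    [0, 0, 0]
  ],
  "twist": [
    [0, 0, 1],
    [0, 0, 1],
    [0, 0, 1],
    [0, 0, 1],
    [0, 0, 0.43],
    [0, 0, 0]
  ],
  "gripper": [-1, -1, -1, -1, -1, -1]
}}

```text
time: 2.2
tool_pos: [0.1296, 0.5345, 0.4047]
ee_rot: [3.142, -0.0, 1.661]
wrist_force: [-1.4, 0.9, -0.3]
width: 0.0006
finger_force: 0.0
```

Emit:
{"fn": "play_rows", "kwargs": {
  "translation": [
    [-0.7, 0.7, 0],
    [-0.7, 0.7, 0],
    [-0.7, 0.7, 0],
    [-0.7, 0.7, 0],
    [-0.7, 0.7, 0],
    [-0.7, 0.7, 0],
    [-0.7, 0.7, 0],
    [-0.7, 0.7, 0]
  ],
  "twist": [
    [0, 0, 0],
    [0, 0, 0],
    [0, 0, 0],
    [0, 0, 0],
    [0, 0, 0],
    [0, 0, 0],
    [0, 0, 0],
    [0, 0, 0]
  ],
  "gripper": [-1, -1, -1, -1, -1, -1, -1, -1]
}}

```text
time: 3.0
tool_pos: [0.3737, 0.3303, 0.4049]
ee_rot: [3.141, -0.0, 1.662]
wrist_force: [0.2, 0.3, -0.4]
width: 0.0006
finger_force: 0.0
```

Emit:
{"fn": "play_rows", "kwargs": {
  "translation": [
    [-0.6, 0.65, 0],
    [-0.6, 0.65, 0],
    [-0.6, 0.65, 0],
    [-0.6, 0.65, 0],
    [-0.6, 0.65, 0],
    [0, 0, 0.5],
    [0, 0, 0.5],
    [0, 0, 0.5]
  ],
  "twist": [
    [0, 0, 0],
    [0, 0, 0],
    [0, 0, 0],
    [0, 0, 0],
    [0, 0, 0],
    [0, 0, 0],
    [0, 0, 0],
    [0, 0, 0]
  ],
  "gripper": [-1, -1, -1, -1, -1, -1, -1, -1]
}}

```text
time: 3.8
tool_pos: [0.5134, 0.2233, 0.344]
ee_rot: [3.141, -0.0, 1.661]
wrist_force: [0.0, -0.9, -0.3]
width: 0.0011
finger_force: 0.0
```

Emit:
{"fn": "play_rows", "kwargs": {
  "translation": [
    [0, 0, 0.5],
    [0, 0, 0.5],
    [0, 0, 0.5],
    [0, 0, 0.5],
    [0, 0, 0.15],
    [0, 0, 0],
    [0, 0, 0]
  ],
  "twist": [
    [0, 0, 0],
    [0, 0, 0],
    [0, 0, 0],
    [0, 0, 0],
    [0, 0, 0],
    [0, 0, 0],
    [0, 0, 0]
  ],
  "gripper": [-1, -1, -1, -1, -1, -1, -1]
}}

```text
time: 4.5
tool_pos: [0.5134, 0.2239, 0.2597]
ee_rot: [3.14, -0.0, 1.661]
wrist_force: [0.8, -0.5, -0.6]
width: 0.0001
finger_force: 0.0
```

```bash
python3 - <<'E'
from h import *
im=robot.snapshot("side");c=cv2.resize(im[160:380,200:420],(660,600),interpolation=cv2.INTER_CUBIC);c=cv2.resize(im[180:380,200:420],(660,600),interpolation=cv2.INTER_CUBIC)
cv2.imwrite("pics/s1.png",c[:,:,::-1])
print(robot.get_obs()["tool_pos"])
E
```

```text
[0.51352946 0.22389385 0.2601541 ]
```

View pics/s1.png

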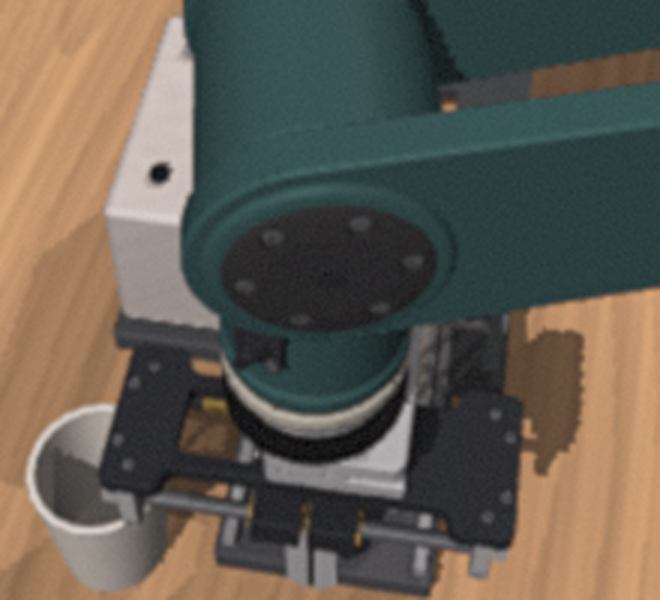

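The picture shows the closed fingertips at crop (310,565), just outside the plate, with the gripper body above the mug rim. Now I push along tool -x.

Emit:
{"fn": "play_rows", "kwargs": {
  "translation": [
    [-0.25, 0, 0],
    [-0.25, 0, 0],
    [-0.25, 0, 0],
    [-0.2, 0, 0],
    [-0.2, 0, 0],
    [-0.15, 0, 0],
    [-0.15, 0, 0],
    [-0.15, 0, 0]
  ],
  "twist": [
    [0, 0, 0],
    [0, 0, 0],
    [0, 0, 0],
    [0, 0, 0],
    [0, 0, 0],
    [0, 0, 0],
    [0, 0, 0],
    [0, 0, 0]
  ],
  "gripper": [-1, -1, -1, -1, -1, -1, -1, -1]
}}

```text
time: 5.35
tool_pos: [0.5188, 0.1598, 0.2589]
ee_rot: [3.141, -0.001, 1.661]
wrist_force: [-0.7, 2.6, 2.3]
width: 0.0001
finger_force: 1.2
```

Emit:
{"fn": "play_rows", "kwargs": {
  "translation": [
    [-0.15, 0, 0],
    [-0.15, 0, 0],
    [-0.1, 0, 0],
    [-0.1, 0, 0],
    [0, 0, 0]
  ],
  "twist": [
    [0, 0, 0],
    [0, 0, 0],
    [0, 0, 0],
    [0, 0, 0],
    [0, 0, 0]
  ],
  "gripper": [-1, -1, -1, -1, -1]
}}

```text
time: 5.85
tool_pos: [0.5207, 0.1394, 0.2586]
ee_rot: [3.142, 0.001, 1.66]
wrist_force: [-0.0, 0.5, 0.1]
width: 0.001
finger_force: 0.0
```

Emit:
{"fn": "play_rows", "kwargs": {
  "translation": [
    [-0.08, 0, 0],
    [-0.08, 0, 0],
    [-0.05, 0, 0],
    [-0.05, 0, 0],
    [0, 0, 0]
  ],
  "twist": [
    [0, 0, 0],
    [0, 0, 0],
    [0, 0, 0],
    [0, 0, 0],
    [0, 0, 0]
  ],
  "gripper": [-1, -1, -1, -1, -1]
}}

```text
time: 6.35
tool_pos: [0.5215, 0.1304, 0.2585]
ee_rot: [3.142, -0.003, 1.661]
wrist_force: [-0.4, 5.3, 0.1]
width: 0.0005
finger_force: 2.7
```

Emit:
{"fn": "play_rows", "kwargs": {
  "translation": [
    [-0.05, 0, 0],
    [-0.05, 0, 0]
  ],
  "twist": [
    [0, 0, 0],
    [0, 0, 0]
  ],
  "gripper": [-1, -1]
}}

```text
time: 6.55
tool_pos: [0.5215, 0.1289, 0.2586]
ee_rot: [3.141, -0.011, 1.662]
wrist_force: [-1.0, 18.4, -0.8]
width: 0.0006
finger_force: 9.1
```

The force jumps to 18 N at y=0.138 in the press frame, exactly where home should be. I hold briefly, back off and rise.

Emit:
{"fn": "play_rows", "kwargs": {
  "translation": [
    [0, 0, 0],
    [0, 0, 0],
    [0, 0, 0],
    [0.3, 0, 0],
    [0.3, 0, 0],
    [0.2, 0, 0],
    [0, 0, -0.5],
    [0, 0, -0.5]
  ],
  "twist": [
    [0, 0, 0],
    [0, 0, 0],
    [0, 0, 0],
    [0, 0, 0],
    [0, 0, 0],
    [0, 0, 0],
    [0, 0, 0],
    [0, 0, 0]
  ],
  "gripper": [-1, -1, -1, -1, -1, -1, -1, -1]
}}

```text
time: 7.35
tool_pos: [0.5187, 0.1578, 0.2981]
ee_rot: [-3.139, 0.001, 1.661]
wrist_force: [0.2, 0.7, 0.4]
width: 0.0004
finger_force: 0.0
```

Emit:
{"fn": "play_rows", "kwargs": {
  "translation": [
    [0, 0, -0.6],
    [0, 0, -0.6],
    [0, 0, -0.6],
    [0, 0, -0.6],
    [0, 0, 0]
  ],
  "twist": [
    [0, 0, 0],
    [0, 0, 0],
    [0, 0, 0],
    [0, 0, 0],
    [0, 0, 0]
  ],
  "gripper": [-1, -1, -1, -1, -1]
}}

```text
time: 7.85
tool_pos: [0.5195, 0.1577, 0.3988]
ee_rot: [3.134, -0.0, 1.661]
wrist_force: [0.6, 0.6, 0.4]
width: 0.0008
finger_force: 0.0
```

```bash
python3 - <<'E'
from h import *
for n in("side","top"):
    im=robot.snapshot(n)
    for k in("push_plate","lever_pad","window"):print(n,k,[(np.round(d["centre"],3).tolist(),round(d["score"],2)) for d in robot.spot_point(k,n)][:3])
    if n=="side":cv2.imwrite("pics/s2.png",cv2.resize(im[180:380,200:420],(660,600),interpolation=cv2.INTER_CUBIC)[:,:,::-1])
o=robot.get_obs();print(o["tool_pos"],o["ee_rot"],o["wrist_force"])
E
```

```text
side push_plate [([0.52, 0.12, 0.071], 0.68)]
side lever_pad []
side window []
top push_plate [([0.52, 0.122, 0.073], 0.96)]
top lever_pad []
top window []
[0.51891429 0.15755761 0.39318095] [-3.13904587e+00  2.70617684e-04  1.66070464e+00] [ 0.84337782 -0.40570976 -0.3018444 ]
```

View pics/s2.png

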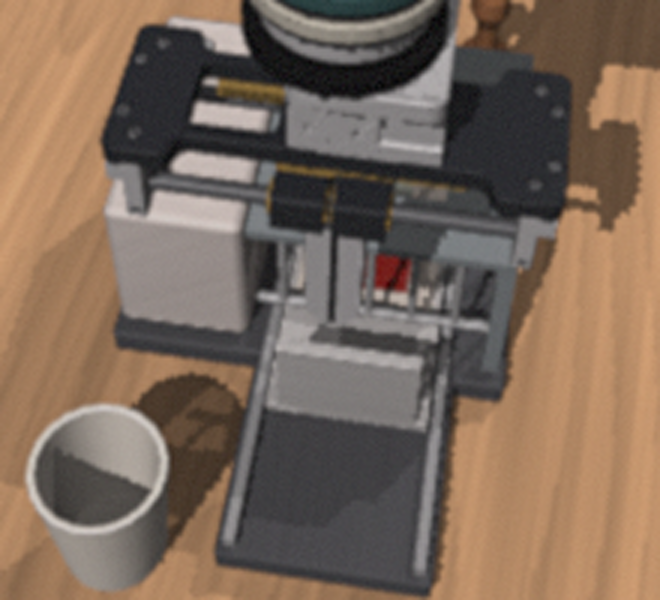

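The plate now reads y=0.130 in the press frame, so the carriage is home and the mug is untouched. Next I move over the window at a safe height.

Emit:
{"fn": "play_rows", "kwargs": {
  "translation": [
    [-0.6, 0, 0],
    [-0.6, 0.05, 0],
    [-0.6, 0, 0],
    [-0.6, 0, 0],
    [-0.6, 0, 0],
    [-0.6, 0, 0],
    [-0.6, 0, 0],
    [0, 0, 0]
  ],
  "twist": [
    [0, 0, 0],
    [0, 0, 0],
    [0, 0, 0],
    [0, 0, 0],
    [0, 0, 0],
    [0, 0, 0],
    [0, 0, 0],
    [0, 0, 0]
  ],
  "gripper": [-1, -1, -1, -1, -1, -1, -1, -1]
}}

```text
time: 9.05
tool_pos: [0.5362, -0.0118, 0.3939]
ee_rot: [-3.14, 0.001, 1.657]
wrist_force: [-0.4, 0.1, -0.4]
width: 0.0006
finger_force: 0.0
```

Emit:
{"fn": "play_rows", "kwargs": {
  "translation": [
    [0, 0, 0.3],
    [0, 0, 0.4],
    [0, 0, 0.3],
    [0, 0, 0]
  ],
  "twist": [
    [0, 0, 0],
    [0, 0, 0],
    [0, 0, 0],
    [0, 0, 0]
  ],
  "gripper": [-1, -1, -1, -1]
}}

```text
time: 9.45
tool_pos: [0.5354, -0.0086, 0.3514]
ee_rot: [-3.136, -0.002, 1.662]
wrist_force: [0.7, 0.1, 0.0]
width: 0.0007
finger_force: 0.0
```

```bash
python3 - <<'E'
from h import *
im=robot.snapshot("side")
cv2.imwrite("pics/s3.png",cv2.resize(im[130:330,200:420],(660,600),interpolation=cv2.INTER_CUBIC)[:,:,::-1])
o=robot.get_obs();print(o["tool_pos"],o["ee_rot"],o["wrist_force"])
E
```

```text
[ 0.53574122 -0.00874553  0.35294874] [-3.13841172e+00 -1.02130059e-03  1.66194379e+00] [ 0.77523969  1.12979255 -0.29511211]
```

View pics/s3.png

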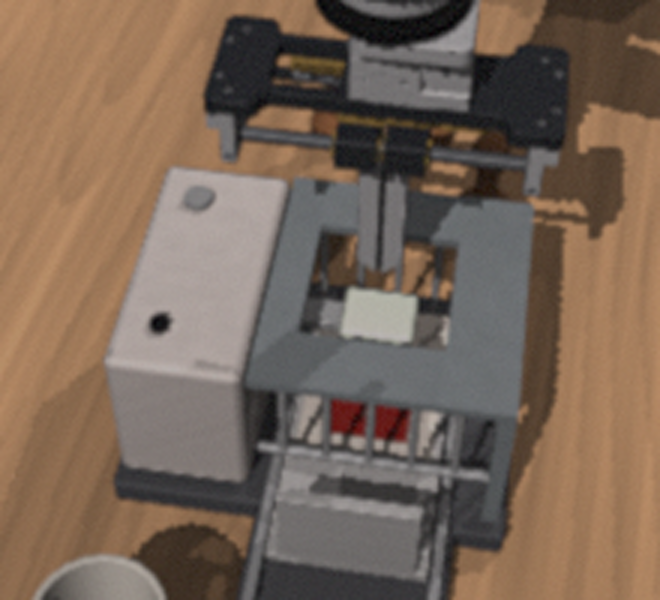

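The tips (crop 380,265) are centred over the window with the pad below them at (380,315). I go down to contact.

Emit:
{"fn": "play_rows", "kwargs": {
  "translation": [
    [0, 0, 0.3],
    [0, 0, 0.3],
    [0, 0, 0.3],
    [0, 0, 0.3],
    [0, 0, 0.15],
    [0, 0, 0]
  ],
  "twist": [
    [0, 0, 0],
    [0, 0, 0],
    [0, 0, 0],
    [0, 0, 0],
    [0, 0, 0],
    [0, 0, 0]
  ],
  "gripper": [-1, -1, -1, -1, -1, -1]
}}

```text
time: 10.1
tool_pos: [0.5358, -0.0095, 0.2998]
ee_rot: [-3.14, -0.0, 1.661]
wrist_force: [-2.8, -0.0, 2.9]
width: 0.0003
finger_force: 1.4
```

Emit:
{"fn": "play_rows", "kwargs": {
  "translation": [
    [0, 0, 0.15],
    [0, 0, 0.15],
    [0, 0, 0.1],
    [0, 0, 0.1],
    [0, 0, 0]
  ],
  "twist": [
    [0, 0, 0],
    [0, 0, 0],
    [0, 0, 0],
    [0, 0, 0],
    [0, 0, 0]
  ],
  "gripper": [-1, -1, -1, -1, -1]
}}

```text
time: 10.6
tool_pos: [0.5364, -0.0095, 0.2821]
ee_rot: [3.139, 0.0, 1.661]
wrist_force: [-1.4, 0.6, 7.1]
width: 0.0003
finger_force: 3.5
```

Emit:
{"fn": "play_rows", "kwargs": {
  "translation": [
    [0, 0, 0.05],
    [0, 0, 0.05],
    [0, 0, 0]
  ],
  "twist": [
    [0, 0, 0],
    [0, 0, 0],
    [0, 0, 0]
  ],
  "gripper": [-1, -1, -1]
}}

```text
time: 10.9
tool_pos: [0.5363, -0.0095, 0.2813]
ee_rot: [3.138, 0.001, 1.661]
wrist_force: [-7.7, 0.1, 19.1]
width: 0.0008
finger_force: 10.2
```

Emit:
{"fn": "play_rows", "kwargs": {
  "translation": [
    [0, 0, 0],
    [0, 0, 0],
    [0, 0, 0],
    [0, 0, 0],
    [0, 0, 0],
    [0, 0, 0]
  ],
  "twist": [
    [0, 0, 0],
    [0, 0, 0],
    [0, 0, 0],
    [0, 0, 0],
    [0, 0, 0],
    [0, 0, 0]
  ],
  "gripper": [-1, -1, -1, -1, -1, -1]
}}

```text
time: 11.5
tool_pos: [0.5363, -0.0094, 0.2813]
ee_rot: [3.138, 0.001, 1.661]
wrist_force: [-7.7, 0.9, 19.7]
width: 0.0004
finger_force: 10.2
```

The lever is on its stop at 19 N. I hold a little longer, then rise straight up slowly.

Emit:
{"fn": "play_rows", "kwargs": {
  "translation": [
    [0, 0, 0],
    [0, 0, 0],
    [0, 0, 0],
    [0, 0, 0],
    [0, 0, -0.1],
    [0, 0, -0.15],
    [0, 0, -0.2],
    [0, 0, -0.2]
  ],
  "twist": [
    [0, 0, 0],
    [0, 0, 0],
    [0, 0, 0],
    [0, 0, 0],
    [0, 0, 0],
    [0, 0, 0],
    [0, 0, 0],
    [0, 0, 0]
  ],
  "gripper": [-1, -1, -1, -1, -1, -1, -1, -1]
}}

```text
time: 12.3
tool_pos: [0.5362, -0.0095, 0.3031]
ee_rot: [3.141, -0.0, 1.661]
wrist_force: [0.4, -0.2, 1.5]
width: 0.0001
finger_force: 0.8
```

Emit:
{"fn": "play_rows", "kwargs": {
  "translation": [
    [0, 0, -0.3],
    [0, 0, -0.5],
    [0, 0, -0.6],
    [0, 0, -0.6],
    [0, 0, -0.6],
    [0, 0, -0.3],
    [0, 0, 0],
    [0, 0, 0]
  ],
  "twist": [
    [0, 0, 0],
    [0, 0, 0],
    [0, 0, 0],
    [0, 0, 0],
    [0, 0, 0],
    [0, 0, 0],
    [0, 0, 0],
    [0, 0, 0]
  ],
  "gripper": [-1, -1, -1, -1, -1, -1, -1, -1]
}}

```text
time: 13.1
tool_pos: [0.5361, -0.0095, 0.4177]
ee_rot: [-3.141, -0.0, 1.661]
wrist_force: [-0.8, -0.3, 0.1]
width: 0.0004
finger_force: 0.0
```

```bash
python3 - <<'E'
from h import *
im=robot.snapshot("side")
for k in("push_plate","lever_pad","mug","roll","stamp_mid"):print(k,[(np.round(d["centre"],3).tolist(),round(d["score"],2)) for d in robot.spot_point(k,"side")][:3])
cv2.imwrite("pics/s4.png",cv2.resize(im[130:380,200:420],(528,600),interpolation=cv2.INTER_CUBIC)[:,:,::-1])
o=robot.get_obs();print(o["tool_pos"],o["wrist_force"])
E
```

```text
push_plate [([0.521, 0.121, 0.075], 0.92)]
lever_pad [([0.534, -0.007, 0.104], 0.78)]
mug [([0.631, 0.211, -0.002], 0.7)]
roll [([0.608, -0.143, 0.002], 0.57)]
stamp_mid [([0.627, -0.256, 0.047], 0.88), ([0.551, -0.273, 0.045], 0.66), ([0.49, -0.192, 0.041], 0.58)]
[ 0.53607724 -0.00953356  0.41754824] [-0.14072764  0.46065553 -0.10516623]
```

View pics/s4.png

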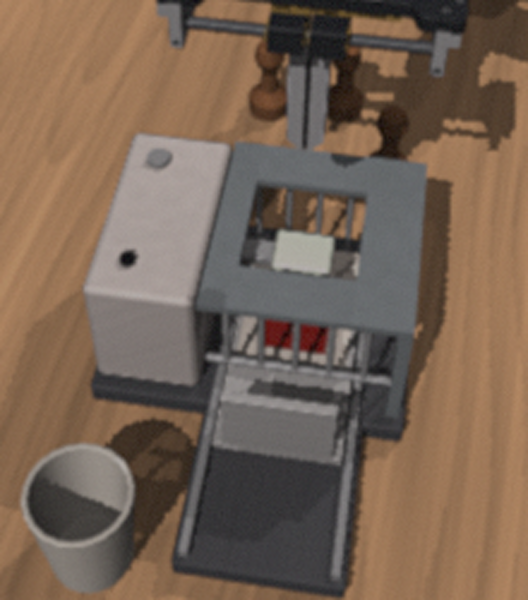

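The pad is up at crop (303,252), the carriage is home, the bystanders have not moved, and the robot is clear of everything. I hand it in.

```bash
python3 -c "
from bench import robot
print(robot.close_job())"
```

```text
the job is handed in; nothing more can be done
None
```

The job is handed in, though no verdict came back: the carriage was pushed home, the lever was held down on its stop for about a second and came back up, and the bystanders measured unmoved.

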